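# Function check of a pump unit's mushroom stop

## Task

Check the winged mushroom stop on top of the pump unit: press it all the way in with the fingertips until it latches, then push against one of its wings with a fingertip to twist it clockwise (seen from above) until the latch releases and the head stands fully out again, and leave it there, untwisted. Only touch it, without pinching it or using brute force; leave the start button unpressed, and do not shift or lift the unit, the bottle, the beaker or the jar.

Things in the scene. Friction and masses are not known exactly. Their poses are not given: they have to be found in the camera images.
- unit: Pump control unit, a low grey metal case 200 (x) x 260 (y) x 85 mm high, 4 kg, standing loose on rubber feet; it may be turned up to about 35 degrees either way. Origin: centre of its underside; z up. The black winged mushroom stop stands at the centre of its top (a metal collar 48 mm across and 16 mm high below it); the small start button is near one corner.
- stop_top (a point): Centre of the top of the stop's black mushroom head: a dome 56 mm across and 26 mm high (from its underside), 139 mm above the bench when out and 131 mm when latched in. Its x and y are the vertical axis on which it is pressed and twisted. The point turns with the head; at twist 0 its axes are parallel to the unit's.
- wing_a (a point): Top face of one wing of the head, 52 mm from the axis along the head's own +y. The two wings are the ends of one straight bar through the dome: 120 mm long in all, 16 mm thick with round ends, 22 mm high, its underside level with the dome's; the wings stick out 32 mm beyond the dome. Underside of the wing to the case top: 28 mm when out, 20 mm when latched in. To turn the head clockwise seen from above, this wing is pushed towards the head's +x.
- wing_b (a point): Top face of the opposite wing, same shape, 52 mm from the axis along the head's own -y; clockwise it is pushed towards the head's -x.
- stop_press (a joint): How far the head is pressed in, m: 0 fully out, 0.008 fully in. It resists with 3 to 5 N at first, snaps over about half way (4 mm), comes to a hard stop at 0.008 and then stays in by itself (latched).
- stop_twist (a joint): Twist of the head, rad: 0 at rest, growing clockwise seen from above, hard stop at 0.65; a light spring (0.01 to 0.04 N m) turns it back to 0 when let go. When the head is latched in, twisting it past 0.1 cams it upwards, at about 13 mm per rad, and at about 0.4 it snaps out by itself. It takes a push of about 1 to 3 N near the end of a wing. It cannot be pressed in while it is held twisted.
- start (a joint): The start button: travel of its round black cap, m: 0 out, 0.005 pressed. To be left alone. Cap 22 mm across in a metal ring 38 mm across, its top 21 mm above the case top, 70 mm towards the unit's -x and 100 mm towards its -y from the stop's axis.
- bottle: White plastic bottle with a blue cap, 66 mm across, 170 mm high, loose. Origin: centre of its underside.
- beaker: Open glass beaker, 72 mm across, 90 mm high, loose. Origin: centre of its underside.
- jar: Amber glass jar with a white lid, 56 mm across, 70 mm high, loose. Origin: centre of its underside.

How it is judged:
By the outcome, as a careful person would: the job done as asked, in the order asked, and still so for the second after the job is handed in, with the robot touching nothing.
It also fails if it takes over 40 s, if anything falls off the work surface, if the arm or the gripper's body presses on something with over 40 N, if the wrist force passes 120 N, or if a joint passes its speed limit or range.

## Robot

A 6-joint arm with a two-finger parallel gripper is mounted at the origin on the work surface. World frame = base frame: x ahead of the robot, y to its left, z up, the work surface at z = 0. Lengths are in m, angles in rad, forces in N, time in s.
With the tool pointing down it reaches from about 0.35 to 1 m from the base axis. Payload 7.1 kg.
Tool frame: the origin (TCP) lies at the very end of the fingers, on their centre line; the grasp point (between the pads) lies 19 mm behind it; x points along the fingers, y is the direction in which the jaws open and shut, and the axes are right-handed (so a half turn about x gives the same grasp; the last joint's range is limited). The gripper opens to 85 mm and grips with 20 to 120 N. Pads are 22 mm wide; open, the fingers measure 114 mm over their backs; the gripper's body (76 mm by 85 mm) begins 54 mm behind the grasp point. The pads swing forward as they close: fully open they stand 13 mm farther back than shut.
Start: joints at [1.19, 0.423, 1.63, -0, 1.089, -0.019], TCP at [0.221, 0.585, 0.231] pointing down, gripper open.
Joint ranges: [-3, 3], [-0.9, 2.11], [0.09, 2.58], [-1.31, 4.45], [0.11, 2.69], [-2.54, 2.54]. Speed limits (rad/s): [2.39, 2.39, 3.01, 3.14, 3.14, 3.14].

## Interface

Orientations are given as a unit quaternion [x, y, z, w].
In Python, from cell import * gives the robot as it stands.
- The arm moves only by the tool send_rows, never from a script. Its argument "steps" is a list of rows, each a list of 3 entries, a list of its own where there are three numbers: the shift along the tool's x, y, z in m, then the turn about the tool's x in degrees, then the finger opening in m, from 0 to 0.0854. In form: [[[tx, ty, tz], yaw, fingers], ...]. A call has 1 to 10 rows; each row shifts and turns the commanded pose from where the row before left it, along the tool's axes as they then stand; what a row does not reach is not made up. A row lasts 1/10 s, in which the tool goes at most 50 mm and 8.59 degrees, less where a joint would pass 70% of its speed; a pose out of reach is approached as far as the arm can. A call with a gripper value outside its range is refused whole. The fingers move at their own pace and stop on an object; "force" is the grip in N (left out, the last holds). Time passes only in rows, so rows that do not move let the fingers close. It gives the time, the measured TCP pose, the force and the opening at its end, in the units of the state.
- sense(): the state, without advancing time (a new reading comes with each control period).
- grab_frame(name): name is "side" or "top"; returns the picture (480x640x3 uint8, red, green, blue); there is no depth.
- calibration(name): a dict with "vfov" (degrees; the focal length in pixels is half the picture's height over the tangent of half this angle, whatever the lens; pixels are square), "cx", "cy" (the principal point, pixels), "R" (3x3) and "t" (3): a world point X has camera coordinates R X + t. Camera axes: x right, y down, z forward; pixel columns grow to the right and rows downward; lengths in m; the calibration is good to about 2 mm. A picture is of the moment at which its call begins. calibration takes no time and is no camera call.
- close_job(): hands the job in, once; it reports no verdict.
The state is a dict: "clock": time; "joints": joint angles; "dq": joint speeds; "joint_torque": joint torques, N m; "ee_pos": TCP position; "tool_rot": TCP orientation; "contact_force": force on the tool from outside, world axes, zero at the start; "torque": the same for the moment, N m; "grip_width": opening from 0.0 (shut) to 1.0 (fully open).
Only numpy, scipy, OpenCV 4.12 (cv2) and the standard library are available. Lean on these libraries where they do the work, as an engineer would, in place of code of your own. Each camera call takes 0.05 s, during which the arm holds its last target. There are 200 camera calls.

## Working session

There is one attempt and no reset: what is moved stays moved. The work goes in short steps, Python scripts to look and compute and a tool call to move; the robot and the scene stay as the last step left them, time stands still between calls to the robot, and variables do not carry over. Pictures are saved under pics/ and viewed, about 8 in all and at most 12, crops included, and the job is handed in when it is done.

Besides the shell and the picture viewer there is one more tool, called after "Request:" by a JSON object that holds its "name" and its "arguments", one argument or row to a line. send_rows: Moves the arm, as the interface text tells. Its arguments: {"type":"object","properties":{"steps":{"type":"array","items":{"type":"array"}},"force":{"type":"number"}},"required":["steps"]}

```bash
mkdir -p pics; python3 - <<'E'
from cell import *
import cv2
for n in("top","side"):
    cv2.imwrite(f"pics/{n}0.png",grab_frame(n)[:,:,::-1]); c=calibration(n); print(n,c)
print(sense())
E
```

```text
top {'vfov': 45.00213200121803, 'cx': 320.11087604491627, 'cy': 241.12488540390962, 'R': array([[ 0.02137121, -0.99968305, -0.01330678],
       [-0.99812883, -0.02057151, -0.05758161],
       [ 0.05728962,  0.01451247, -0.99825212]]), 't': array([0.05101707, 0.62141731, 1.19359226])}
side {'vfov': 57.22248808534951, 'cx': 324.91911592065594, 'cy': 243.4451056490288, 'R': array([[-0.97447316, -0.22440386,  0.00670584],
       [-0.14046678,  0.58613164, -0.7979466 ],
       [ 0.17513179, -0.7785195 , -0.60269084]]), 't': array([0.63376159, 0.13594054, 1.02490007])}
{'clock': 0.1, 'joints': array([ 1.19001343e+00,  4.23776313e-01,  1.63059516e+00, -1.57658732e-05,
        1.08858598e+00, -1.89955212e-02]), 'dq': array([ 0.00199236, -0.0002727 , -0.0040809 ,  0.00091556, -0.00085207,
        0.00091085]), 'joint_torque': array([ 1.39707096e-03, -5.58428013e+01, -2.82445264e+01, -6.82881046e-05,
        3.05424983e-03,  1.05267645e-05]), 'ee_pos': array([0.22101521, 0.58410353, 0.23062323]), 'tool_rot': array([ 0.12673822,  0.69566041, -0.12768602,  0.69547847]), 'contact_force': array([-0.13121041,  0.2436954 , -0.5235656 ]), 'torque': array([ 0.00683788, -0.03477184,  0.0104838 ]), 'grip_width': 1.0010017065675079}
```

View pics/top0.png

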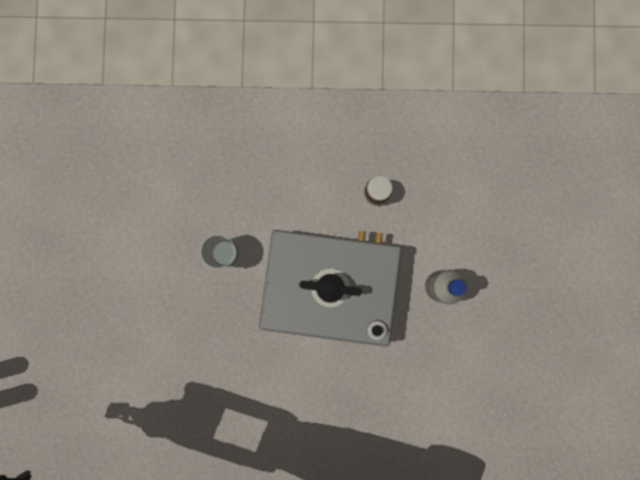

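View pics/side0.png

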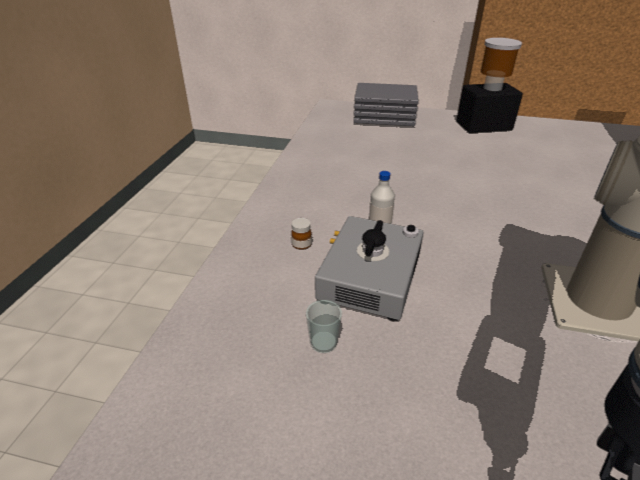

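The top view shows the dome near (331,288), with wing ends near (303,285) and (359,292). The start button is at (377,330), so the unit's +y points left in the image. The jar is at (379,189), the bottle at (452,287) and the beaker at (220,251). The side view shows the stop near (374,240).

```bash
cat > h.py <<'E'
import numpy as np,cv2
from cell import *
def ray(n,u,v):
    c=calibration(n); f=240/np.tan(np.radians(c["vfov"]/2)); R=c["R"]
    return -R.T@c["t"], R.T@np.array([(u-c["cx"])/f,(v-c["cy"])/f,1])
def onz(n,p,z):
    o,d=ray(n,*p); return (o+d*(z-o[2])/d[2])[:2]
def proj(n,X):
    c=calibration(n); f=240/np.tan(np.radians(c["vfov"]/2)); q=c["R"]@X+c["t"]
    return np.round([c["cx"]+f*q[0]/q[2],c["cy"]+f*q[1]/q[2]],1)
def dark(img,x0,x1,y0,y1,t=40):
    m=np.zeros(img.shape[:2],np.uint8); m[y0:y1,x0:x1]=(img[y0:y1,x0:x1].max(2)<t)
    k,l,s,c=cv2.connectedComponentsWithStats(m); i=1+np.argmax(s[1:,4]); return (l==i).astype(np.uint8)
E
python3 - <<'E'
from h import *
a=cv2.imread("pics/top0.png"); b=cv2.imread("pics/side0.png")
for t in(30,40,50):
    m=dark(a,290,370,260,315,t); r=cv2.minAreaRect(cv2.findNonZero(m)); print(t,r,m.sum())
    bx=cv2.boxPoints(r); 
    w=np.array([onz("top",p,.13) for p in bx]); print("ctr",w.mean(0),"sides",np.linalg.norm(np.diff(w,axis=0),axis=1)); 
    L=max(np.diff(w,axis=0),key=np.linalg.norm); print("ang",np.degrees(np.arctan2(L[1],L[0])))
    e=cv2.erode(m,np.ones((13,13))); p=np.argwhere(e)[:,::-1]
    if len(p): print("dome",p.mean(0),onz("top",p.mean(0),.126))
# case top: grey slightly bluish
x=a[215:360,245:415].astype(int); hsv=cv2.cvtColor(a,cv2.COLOR_BGR2HSV)
m=np.zeros(a.shape[:2],np.uint8); m[215:360,245:415]=((x[...,0]-x[...,2])>=0)&(x.max(2)>60)
m=cv2.morphologyEx(m,cv2.MORPH_OPEN,np.ones((7,7))); cs=cv2.findContours(m,0,2)[0]; c=max(cs,key=cv2.contourArea)
w=np.array([onz("top",p,.085) for p in cv2.boxPoints(cv2.minAreaRect(c))]); d=np.diff(w,axis=0)
print("case",w.mean(0),np.linalg.norm(d,axis=1),np.degrees(np.arctan2(d[:,1],d[:,0])))
print("start",onz("top",(377,330),.106))
v=np.hstack([cv2.resize(a[215:360,245:415],None,fx=2.3,fy=2.3,interpolation=2),cv2.resize(b[205:330,305:435],(390,333),interpolation=2)]) if 0 else None
A=cv2.resize(a[250:350,270:410],(560,400),interpolation=2); cv2.imwrite("pics/c1.png",A)
for t in(35,45):
    m=dark(b,355,392,215,265,t); print("side",t,m.sum(),cv2.boundingRect(m),cv2.minAreaRect(cv2.findNonZero(m)))
E
```

```text
30 ((332.1878356933594, 286.5990905761719), (25.07509422302246, 20.886844635009766), 67.61986541748047) 195
ctr [0.52825682 0.03777967] sides [0.03950919 0.04724151 0.03940992]
ang -156.45797309237574
40 ((330.65399169921875, 287.5902404785156), (26.209810256958008, 56.07973861694336), 75.3791275024414) 771
ctr [0.52633155 0.04063463] sides [0.10608632 0.04936608 0.10580407]
ang -74.17925868991968
dome [330.57142857 287.5952381 ] [0.52619673 0.04076479]
50 ((330.73529052734375, 287.44122314453125), (26.436382293701172, 57.96601486206055), 75.96376037597656) 839
ctr [0.52661576 0.04048793] sides [0.1096575  0.04979261 0.10936315]
ang -74.7628211660323
dome [330.51485149 287.58415842] [0.52621535 0.04087245]Traceback (most recent call last):
  File "<stdin>", line 13, in <module>
ValueError: max() iterable argument is empty
```

```bash
python3 - <<'E'
from h import *
a=cv2.imread("pics/top0.png"); b=cv2.imread("pics/side0.png")
print("px case/bench",a[250,300],a[320,300],a[200,300],a[340,250])
m=dark(a,290,370,260,315,50); P=np.argwhere(m)[:,::-1]
W=np.array([onz("top",p,.13) for p in P]); C=np.array(onz("top",(330.55,287.6),.126))
D=W-C; far=D[np.linalg.norm(D,axis=1)>.033]; 
ax=np.linalg.svd(far,full_matrices=0)[2][0]; ax*=np.sign(ax[1]); print("axis +y head",ax,"yaw",np.degrees(np.arctan2(-ax[0],ax[1])),"ext",(D@ax).min(),(D@ax).max())
s=(D@ax); print("wing means across", [ (far@np.array([ax[1],-ax[0]]))[(far@ax)*k>0].mean() for k in(1,-1)])
x=a.astype(int); m=np.zeros(a.shape[:2],np.uint8); q=x[215:360,245:415]; m[215:360,245:415]=((q[...,2]-q[...,0])<5)&(q.max(2)>75)
m=cv2.morphologyEx(m,cv2.MORPH_OPEN,np.ones((7,7))); cs=cv2.findContours(m,0,2)[0]; c=max(cs,key=cv2.contourArea)
w=np.array([onz("top",p,.085) for p in cv2.boxPoints(cv2.minAreaRect(c))]); d=np.diff(w,axis=0)
print("case",w.mean(0),np.linalg.norm(d,axis=1),np.degrees(np.arctan2(d[:,1],d[:,0])))
print("start",onz("top",(377,330),.106))
for t in(35,45):
    m=dark(b,355,392,215,265,t); print("side",t,m.sum(),cv2.boundingRect(m))
print("pred side dome top,wingA,B",[proj("side",np.array([*(C+k*ax),.139])) for k in(0,.052,-.052)])
A=cv2.resize(a[250:350,270:370],(400,400),interpolation=2);B=cv2.resize(b[205:265,345:405],(400,400),interpolation=2); cv2.imwrite("pics/c1.png",np.hstack([A,B]))
E
```

```text
px case/bench [118 123 123] [120 124 123] [133 141 148] [127 135 142]
axis +y head [0.10198841 0.99478559] yaw -5.85368323041145 ext -0.05799427063601428 0.058183811553381364
wing means across [np.float64(0.00014904814984639133), np.float64(-6.02525369670376e-05)]
case [ 0.52497739 -0.07223547] [0.01176884 0.01174571 0.01176186] [ -88.7603114  -179.1783938    91.24753544]
start [ 0.44650623 -0.05011561]
side 35 422 (363, 221, 22, 35)
side 45 441 (363, 221, 23, 35)
pred side dome top,wingA,B [array([374.5, 232.5]), array([368.8, 245.6]), array([379.7, 220.4])]
```

View pics/c1.png

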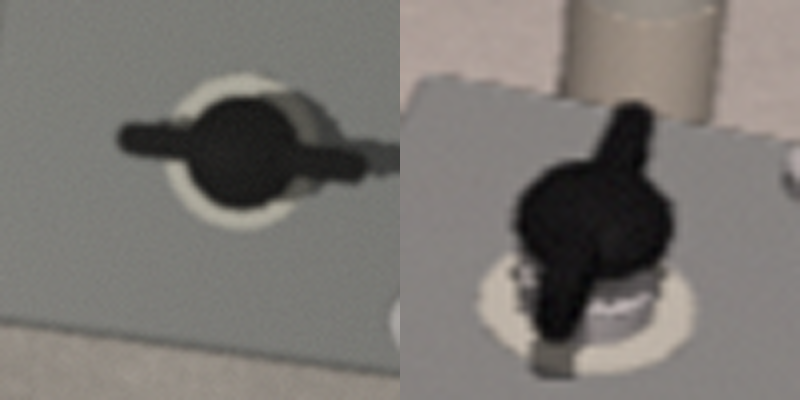

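The dome centre is (0.526, 0.041) with yaw −5.9°. The wings reach ±58 mm, and the start button is where the unit frame predicts. The crop confirms the wings point left and right in the top view with the head out.

```bash
cat >> h.py <<'E'
from scipy.spatial.transform import Rotation as Ro
C=np.array([.5262,.0408]); AX=np.array([.102,.9948]); XH=np.array([.9948,-.102])
def plan(target):
    s=sense(); R=Ro.from_quat(s["tool_rot"]).as_matrix()
    print("tcp",s["ee_pos"].round(4),"f",np.round(s["contact_force"],2),"t",round(s["clock"],2),"w",round(s["grip_width"],3))
    print("tool y,z world",R[:,1].round(3),R[:,2].round(3),"x",R[:,0].round(3)); d=R.T@(np.array(target)-s["ee_pos"]); print("shift in tool axes",d.round(4))
E
python3 -c "
from h import *
plan([*C,.18])"
```

```text
tcp [0.221  0.5841 0.2306] f [-0.13  0.24 -0.52] t 0.1 w 1.001
tool y,z world [ 0.354  0.935 -0.001] [ 0.935 -0.354 -0.   ] x [-0.    -0.001 -1.   ]
shift in tool axes [ 0.0512 -0.4     0.4777]
```

Request:
{"name": "send_rows", "arguments": {
  "steps": [
    [[0,-0.025,0.03],0,0],
    [[0,-0.025,0.03],0,0],
    [[0,-0.025,0.03],0,0],
    [[0,-0.025,0.03],0,0],
    [[0,-0.025,0.03],0,0],
    [[0,-0.025,0.03],0,0],
    [[0,-0.025,0.03],0,0],
    [[0,-0.025,0.03],0,0],
    [[0,-0.025,0.03],0,0],
    [[0,-0.025,0.03],0,0]
  ],
  "force": 20
}}

```text
clock: 1.1
ee_pos: [0.4137, 0.243, 0.2312]
tool_rot: [0.127, 0.696, -0.127, 0.696]
contact_force: [0.6, -0.1, 0.6]
grip_width: 0.001
```

Request:
{"name": "send_rows", "arguments": {
  "steps": [
    [[0,-0.025,0.03],0,0],
    [[0,-0.025,0.03],0,0],
    [[0,-0.025,0.03],0,0],
    [[0,-0.025,0.03],0,0],
    [[0,-0.025,0.03],0,0],
    [[0,-0.025,0.0277],0,0],
    [[0.02,0,0],-7.4,0],
    [[0.02,0,0],-7.4,0],
    [[0,0,0],0,0],
    [[0,0,0],0,0]
  ]
}}

```text
clock: 2.1
ee_pos: [0.5261, 0.0414, 0.1912]
tool_rot: [0.038, 0.707, -0.038, 0.706]
contact_force: [0.2, 0.3, 0.2]
grip_width: 0.004
```

```bash
python3 -c "
from h import *
plan([*C,.145])"
```

```text
tcp [0.5261 0.0414 0.1912] f [0.23 0.28 0.24] t 2.1 w 0.004
tool y,z world [ 0.107  0.994 -0.   ] [ 0.994 -0.107 -0.001] x [-0.001 -0.    -1.   ]
shift in tool axes [ 0.0462 -0.0005  0.0002]
```

Request:
{"name": "send_rows", "arguments": {
  "steps": [
    [[0.02,0,0],0,0],
    [[0.02,0,0],0,0],
    [[0.006,0,0],0,0],
    [[0.002,0,0],0,0],
    [[0.002,0,0],0,0],
    [[0.001,0,0],0,0],
    [[0.001,0,0],0,0],
    [[0,0,0],0,0]
  ]
}}

```text
clock: 2.9
ee_pos: [0.5266, 0.0414, 0.1397]
tool_rot: [0.037, 0.706, -0.037, 0.706]
contact_force: [0.3, 0.1, 0.6]
grip_width: -0.004
```

Request:
{"name": "send_rows", "arguments": {
  "steps": [
    [[0.001,0,0],0,0],
    [[0.001,0,0],0,0],
    [[0.001,0,0],0,0],
    [[0,0,0],0,0]
  ]
}}

```text
clock: 3.3
ee_pos: [0.5266, 0.0413, 0.1363]
tool_rot: [0.037, 0.706, -0.037, 0.706]
contact_force: [0.8, -0.2, 1.2]
grip_width: -0.0
```

Request:
{"name": "send_rows", "arguments": {
  "steps": [
    [[0.001,0,0],0,0],
    [[0.001,0,0],0,0],
    [[0.001,0,0],0,0],
    [[0.001,0,0],0,0],
    [[0,0,0],0,0]
  ]
}}

```text
clock: 3.8
ee_pos: [0.5261, 0.0413, 0.132]
tool_rot: [0.037, 0.706, -0.037, 0.706]
contact_force: [-0.2, 0.7, -0.7]
grip_width: -0.001
```

Request:
{"name": "send_rows", "arguments": {
  "steps": [
    [[0.001,0,0],0,0],
    [[0,0,0],0,0]
  ]
}}

```text
clock: 4.0
ee_pos: [0.5263, 0.0413, 0.1312]
tool_rot: [0.037, 0.706, -0.037, 0.706]
contact_force: [-0.2, -0.6, 0.5]
grip_width: 0.001
```

Request:
{"name": "send_rows", "arguments": {
  "steps": [
    [[0.0005,0,0],0,0],
    [[0,0,0],0,0]
  ]
}}

```text
clock: 4.2
ee_pos: [0.5264, 0.0414, 0.131]
tool_rot: [0.037, 0.706, -0.037, 0.706]
contact_force: [-0.5, -0.1, 0.9]
grip_width: -0.001
```

Request:
{"name": "send_rows", "arguments": {
  "steps": [
    [[0.001,0,0],0,0],
    [[0,0,0],0,0]
  ]
}}

```text
clock: 4.4
ee_pos: [0.5265, 0.0414, 0.1307]
tool_rot: [0.037, 0.706, -0.037, 0.706]
contact_force: [-3.2, 0.8, 9.5]
grip_width: 0.001
```

Request:
{"name": "send_rows", "arguments": {
  "steps": [
    [[0.001,0,0],0,0],
    [[0,0,0],0,0]
  ]
}}

```text
clock: 4.6
ee_pos: [0.5267, 0.0413, 0.1306]
tool_rot: [0.037, 0.706, -0.037, 0.706]
contact_force: [-5.7, -0.6, 19.6]
grip_width: -0.002
```

Contact went solid at z = 0.131, with 20 N on the wrist, so the head is fully in. I'll lift off and look.

Request:
{"name": "send_rows", "arguments": {
  "steps": [
    [[-0.005,0,0],0,0],
    [[-0.02,0,0],0,0],
    [[-0.02,0,0],0,0],
    [[0,0.024,-0.016],0,0],
    [[0,0.024,-0.016],0,0],
    [[0,0,0],0,0],
    [[0,0,0],0,0]
  ]
}}

```text
clock: 5.3
ee_pos: [0.4995, 0.0927, 0.1739]
tool_rot: [0.036, 0.706, -0.036, 0.706]
contact_force: [0.7, -0.6, 0.2]
grip_width: 0.0
```

```bash
python3 - <<'E'
from h import *
plan([*(C+.048*AX-.032*XH),.11])
b=grab_frame("side")[:,:,::-1]; a=grab_frame("top")[:,:,::-1]
cv2.imwrite("pics/c2.png",np.hstack([cv2.resize(a[250:350,270:370],(400,400),interpolation=2),cv2.resize(b[205:265,345:405],(400,400),interpolation=2)]))
E
```

```text
tcp [0.4995 0.0927 0.1739] f [ 0.68 -0.6   0.16] t 5.3 w 0.0
tool y,z world [ 0.102  0.995 -0.   ] [ 0.995 -0.102  0.   ] x [ 0. -0. -1.]
shift in tool axes [ 0.0639 -0.0009 -0.0001]
```

View pics/c2.png

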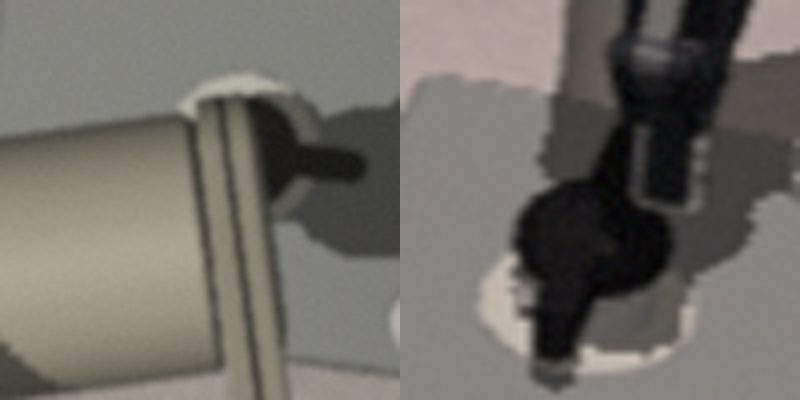

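The head sits about 3 px lower in the side view (wing end at crop row ~360, was ~338), so it is latched. The finger is on the wing's −x side. I'll descend and then push.

Request:
{"name": "send_rows", "arguments": {
  "steps": [
    [[0.025,0,0],0,0],
    [[0.025,0,0],0,0],
    [[0.014,0,0],0,0],
    [[0,0,0],0,0],
    [[0,0,0.003],0,0],
    [[0,0,0.003],0,0],
    [[0,0,0.003],0,0],
    [[0,0,0],0,0]
  ]
}}

```text
clock: 6.2
ee_pos: [0.5096, 0.0915, 0.1106]
tool_rot: [0.037, 0.705, -0.037, 0.707]
contact_force: [-0.1, -0.3, 0.2]
grip_width: -0.002
```

Request:
{"name": "send_rows", "arguments": {
  "steps": [
    [[0,0,0.002],0,0],
    [[0,0,0.002],0,0],
    [[0,0,0.002],0,0],
    [[0,0,0.002],0,0],
    [[0,0,0],0,0]
  ]
}}

```text
clock: 6.7
ee_pos: [0.5167, 0.0907, 0.1098]
tool_rot: [0.037, 0.706, -0.037, 0.706]
contact_force: [-0.2, 0.6, 0.4]
grip_width: -0.003
```

Request:
{"name": "send_rows", "arguments": {
  "steps": [
    [[0,0,0.002],0,0],
    [[0,0,0.002],0,0],
    [[0,0,0.002],0,0],
    [[0,0,0.002],0,0],
    [[0,0,0],0,0]
  ]
}}

```text
clock: 7.2
ee_pos: [0.5235, 0.09, 0.1097]
tool_rot: [0.037, 0.707, -0.037, 0.705]
contact_force: [-4.1, 1.6, 3.4]
grip_width: 0.0
```

Request:
{"name": "send_rows", "arguments": {
  "steps": [
    [[0,0,0.002],0,0],
    [[0,0,0.002],0,0],
    [[0,0,0],0,0]
  ]
}}

```text
clock: 7.5
ee_pos: [0.5273, 0.0894, 0.1097]
tool_rot: [0.036, 0.707, -0.037, 0.705]
contact_force: [-2.1, -0.0, 1.8]
grip_width: -0.0
```

```bash
python3 - <<'E'
from h import *
plan([*(C+.048*AX),.11])
b=grab_frame("side")[:,:,::-1]; a=grab_frame("top")[:,:,::-1]
m=dark(a,330,375,275,320,50); 
P=np.array([onz("top",p,.13) for p in np.argwhere(m)[:,::-1]])-C
f=P[(np.linalg.norm(P,axis=1)>.036)&(P@AX<0)]; v=f.mean(0); print("twist est",np.degrees(np.arctan2(-(v@XH),-(v@AX))),len(f))
cv2.imwrite("pics/c3.png",np.hstack([cv2.resize(a[250:350,270:370],(400,400),interpolation=2),cv2.resize(b[205:265,345:405],(400,400),interpolation=2)]))
E
```

```text
tcp [0.5273 0.0894 0.1097] f [-2.09 -0.02  1.83] t 7.5 w -0.0
tool y,z world [ 0.103  0.995 -0.   ] [ 0.995 -0.103 -0.002] x [-0.002 -0.    -1.   ]
shift in tool axes [-0.0003 -0.0005  0.0038]
twist est 19.006909249415116 83
```

View pics/c3.png

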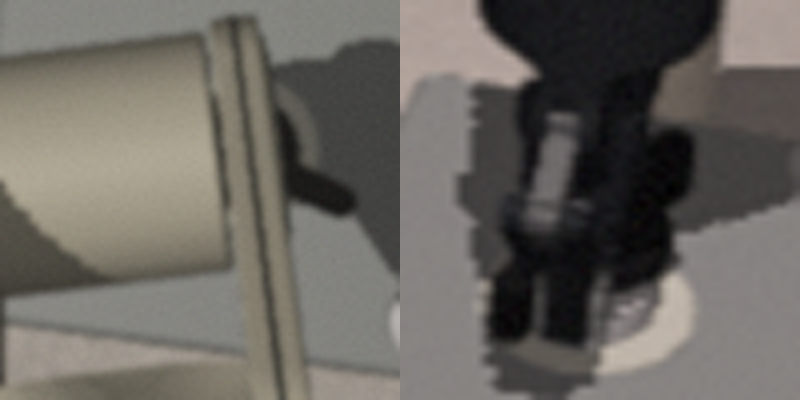

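The head has turned clockwise about 19° (0.33 rad), judging by the free wing. A little further to reach release.

Request:
{"name": "send_rows", "arguments": {
  "steps": [
    [[0,0,0.002],0,0],
    [[0,0,0.002],0,0],
    [[0,0,0.002],0,0],
    [[0,0,0.001],0,0],
    [[0,0,0],0,0]
  ]
}}

```text
clock: 8.1
ee_pos: [0.536, 0.0887, 0.1099]
tool_rot: [0.037, 0.706, -0.037, 0.707]
contact_force: [-0.6, 0.6, 0.9]
grip_width: -0.003
```

```bash
python3 - <<'E'
from h import *
a=grab_frame("top")[:,:,::-1]; b=grab_frame("side")[:,:,::-1]
m=dark(a,330,375,275,320,50); 
P=np.array([onz("top",p,.13) for p in np.argwhere(m)[:,::-1]])-C
f=P[(np.linalg.norm(P,axis=1)>.036)&(P@AX<0)]; v=f.mean(0); print("twist est",np.arctan2(-(v@XH),-(v@AX)),len(f))
plan([*C,.11])
cv2.imwrite("pics/c4.png",np.hstack([cv2.resize(a[250:350,270:370],(400,400),interpolation=2),cv2.resize(b[205:265,345:405],(400,400),interpolation=2)]))
E
```

```text
twist est 0.5025339075053974 84
tcp [0.5357 0.0887 0.1099] f [-0.05  0.59 -0.02] t 8.2 w 0.004
tool y,z world [0.103 0.995 0.   ] [ 0.995 -0.103  0.001] x [ 0.001  0.    -1.   ]
shift in tool axes [-0.0001 -0.0487 -0.0044]
```

View pics/c4.png

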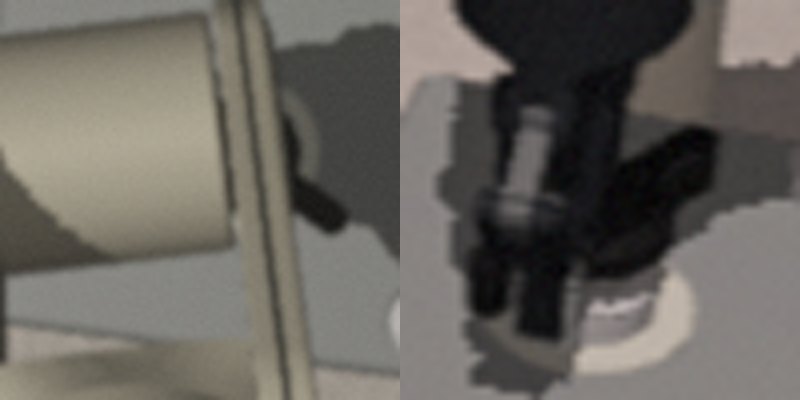

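The twist is about 0.50 rad, the force has dropped to near zero, and the head looks raised. I'll back off along −x, then move up and away.

Request:
{"name": "send_rows", "arguments": {
  "steps": [
    [[0,0,-0.004],0,0],
    [[0,0,-0.004],0,0],
    [[0,0,-0.004],0,0],
    [[0,0,-0.004],0,0],
    [[0,0,-0.004],0,0],
    [[0,0,-0.006],0,0],
    [[0,0,-0.012],0,0],
    [[0,0,-0.015],0,0],
    [[-0.03,0,0],0,0],
    [[-0.04,0,0],0,0]
  ]
}}

```text
clock: 9.2
ee_pos: [0.4797, 0.0939, 0.1788]
tool_rot: [0.036, 0.708, -0.037, 0.704]
contact_force: [1.7, 0.5, 0.2]
grip_width: -0.002
```

Request:
{"name": "send_rows", "arguments": {
  "steps": [
    [[-0.04,0,0],0,0],
    [[0,0.045,0],0,0],
    [[0,0.045,0],0,0],
    [[0,0.045,0],0,0],
    [[0,0.045,0],0,0],
    [[0,0.045,0],0,0],
    [[0,0.045,0],0,0],
    [[0,0.045,0],0,0],
    [[0,0,0],0,0],
    [[0,0,0],0,0]
  ]
}}

```text
clock: 10.2
ee_pos: [0.514, 0.4079, 0.2191]
tool_rot: [0.036, 0.707, -0.036, 0.706]
contact_force: [0.4, -1.0, -0.3]
grip_width: 0.003
```

```bash
python3 - <<'E'
from h import *
plan([*C,.2])
a=np.ascontiguousarray(grab_frame("top")[:,:,::-1]); b=np.ascontiguousarray(grab_frame("side")[:,:,::-1]); a0=cv2.imread("pics/top0.png"); b0=cv2.imread("pics/side0.png")
for n,i in(("before",a0),("now",a)):
    m=dark(i,290,370,255,320,50); P=np.array([onz("top",p,.13) for p in np.argwhere(m)[:,::-1]])-C
    f=P[np.linalg.norm(P,axis=1)>.033]; v=np.linalg.svd(f,full_matrices=0)[2][0]; v*=np.sign(v[1]); print(n,"yaw",np.degrees(np.arctan2(-v[0],v[1])),m.sum(),f.mean(0),end=" ")
for n,i in(("b",b0),("n",b)):
    m=dark(i,355,392,215,265,45); print(n,cv2.boundingRect(m),m.sum(),cv2.moments(m,True)["m01"]/m.sum())
d=np.abs(a.astype(int)-a0).max(2); print("top diff in scene",[(d[y:y+h,x:x+w]>30).sum() for x,y,w,h in((255,225,150,125),(360,170,45,40),(420,260,75,50),(195,230,50,45))])
cv2.imwrite("pics/c5.png",np.hstack([cv2.resize(a[160:360,190:490],(450,300)),cv2.resize(b[205:265,345:405],(300,300),interpolation=2)]))
E
```

```text
tcp [0.514  0.4079 0.2191] f [ 0.41 -0.99 -0.34] t 10.2 w 0.003
tool y,z world [ 0.101  0.995 -0.001] [ 0.995 -0.101 -0.001] x [-0.001 -0.001 -1.   ]
shift in tool axes [ 0.0195 -0.364   0.0494]
before yaw -5.85515393171754 839 [-0.00036494 -0.0037817 ] now yaw -5.7555610170205505 880 [0.00022023 0.00491071] b (363, 221, 23, 35) 441 238.05668934240362
n (355, 236, 33, 29) 580 254.7603448275862
top diff in scene [np.int64(5553), np.int64(0), np.int64(0), np.int64(134)]
```

View pics/c5.png

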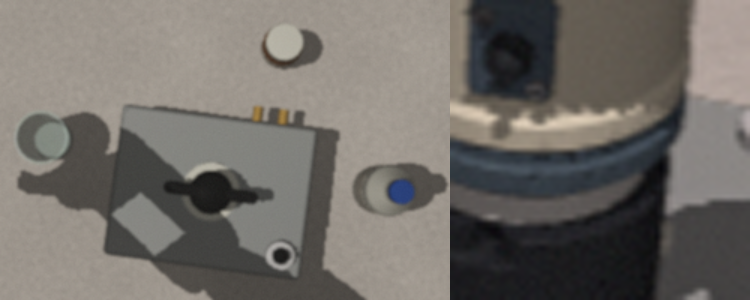

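From above, the head is back at yaw −5.8° and the other objects are unmoved (the unit area differs only by arm shadow). The arm blocks the side view, so I'll move it back towards the robot to check the head height.

Request:
{"name": "send_rows", "arguments": {
  "steps": [
    [[0,0.02,-0.035],0,0],
    [[0,0.02,-0.035],0,0],
    [[0,0.02,-0.035],0,0],
    [[0,0.02,-0.035],0,0],
    [[0,0.02,-0.035],0,0],
    [[0,0.02,-0.035],0,0],
    [[0,0.02,-0.035],0,0],
    [[0,0.02,-0.035],0,0],
    [[0,0,0],0,0],
    [[0,0,0],0,0]
  ]
}}

```text
clock: 11.3
ee_pos: [0.2531, 0.5946, 0.2199]
tool_rot: [0.036, 0.706, -0.037, 0.706]
contact_force: [0.2, -0.1, -0.3]
grip_width: -0.004
```

```bash
python3 - <<'E'
from h import *
a=np.ascontiguousarray(grab_frame("top")[:,:,::-1]); b=np.ascontiguousarray(grab_frame("side")[:,:,::-1]); b0=cv2.imread("pics/side0.png"); a0=cv2.imread("pics/top0.png")
for n,i in(("b",b0),("n",b)):
    m=dark(i,355,392,215,265,45); print(n,cv2.boundingRect(m),m.sum(),cv2.moments(m,True)["m01"]/m.sum())
d=np.abs(a.astype(int)-a0).max(2); print("top diff",[(d[y:y+h,x:x+w]>30).sum() for x,y,w,h in((255,225,150,125),(360,170,45,40),(420,260,75,50),(195,230,50,45))])
d=np.abs(b.astype(int)-b0).max(2); print("side diff unit",(d[165:355,280:430]>30).sum()); plan([0,0,0])
cv2.imwrite("pics/c6.png",np.hstack([cv2.resize(a[160:360,190:490],(450,300)),cv2.resize(b[205:265,345:405],(300,300),interpolation=2)]))
E
```

```text
b (363, 221, 23, 35) 441 238.05668934240362
n (363, 221, 23, 35) 440 238.14545454545456
top diff [np.int64(0), np.int64(0), np.int64(0), np.int64(0)]
side diff unit 0
tcp [0.2542 0.5943 0.2199] f [ 0.41 -0.52  0.55] t 11.4 w -0.002
tool y,z world [ 0.105  0.995 -0.   ] [ 0.995 -0.105  0.   ] x [ 0. -0. -1.]
shift in tool axes [ 0.2202 -0.6175 -0.1907]
```

View pics/c6.png

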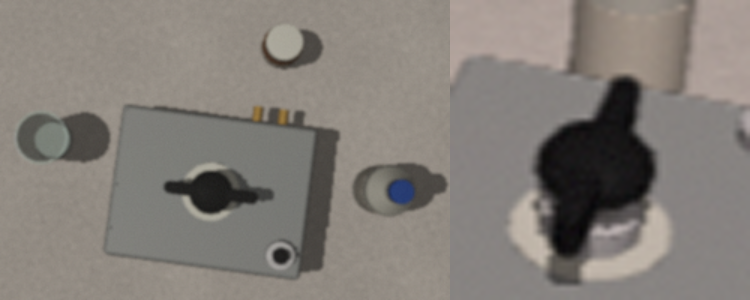

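Both views match the starting pictures: the head is out and untwisted, and nothing has shifted. Handing in.

```bash
python3 -c "
from cell import *
print(close_job())"
```

```text
the job is handed in; nothing more can be done
None
```

The stop was checked as asked and is standing fully out and untwisted again; the job is handed in.

- **Press:** I pressed the head with the closed fingertips to its hard stop at z ≈ 0.131 m. The wrist force rose to about 20 N against the stop. In the side view the head stayed down after I lifted off, so it had latched.
- **Twist:** I pushed wing A clockwise with the fingertips to about 0.50 rad, with readings of up to about 5.5 N. The force then dropped to near zero as the latch released. I backed off and the spring turned the head back.
- **Last checks:** Just before handing in, at 11.4 s of robot time, neither view showed any change from the start pictures. That covers the head's height and angle, the unit, the start button, and the bottle, beaker and jar. The gripper was clear of everything.
- **Disagreement:** I did not see the expected 3 to 5 N on the way in; the wrist force read only about 1 N until the hard stop. No checks failed.

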